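# Draw the bearing ball out of the dust hood in its dish and turn it to the lens

## Task

Slide the hood's clear sash all the way up by its yellow grip, then, without touching the brass ball, take the dish inside by its red handle, draw it out from under the sash and lift it about 12 cm above the bench. Turn it a quarter turn so that its handle lies parallel to the hood's front and the dish end points to the side where the round inspection lens stands (left or right, it varies), always keeping the dish level and the ball in its middle. Finish while still holding the dish there in the air in front of the hood, level and still, with the sash left up and the other things on the bench left where they are.

Things in the scene. Friction and masses are not known exactly. Their poses are not given: they have to be found in the camera images.
- hood: clear dust hood, blue frame, fixed. Origin on the bench, mid front, in the sash plane; x points level into the hood, y along its front. 328 mm wide; clear roof (146 mm high) and sides run back to x = 195 mm; rubber floor 8 mm thick from x = 8 mm on. Blue sash tracks 16 mm wide, 24 mm deep, 240 mm high stand at y = +-160 mm; nothing joins them at the top.
- sash (a joint): height of the sash, m: 0 shut (start within 10 mm), 0.115 fully up. Slides straight up; 0.45 kg, and friction (8 N; some 13 N to raise) keeps it where it is left. Clear panel 296 mm wide, 6 mm thick, 3 to 149 mm above the bench when shut; a notch in its lower edge, 70 mm wide, 60 mm high, lets the dish's handle stick out.
- sash_grip (a point): grip point of the sash: an upright yellow block on the middle of the sash's top rail, 20 mm thick (hood x), 26 mm wide (hood y), its upper end 18 mm above this point, and the rail 26 mm below it; 175 mm above the bench when shut. Free from above.
- dish: round aluminium dish, 96 mm across, foot 60 mm across, rim 25 mm high; slopes inside to a flat middle 20 mm across, 7 mm above the underside. Origin: centre of its underside; z up. Red handle along its -x; +x is the dish end. Stands on the hood's floor, centre 60 mm behind the sash plane, mid width, handle out through the notch (dish x within 0.13 rad of hood x). 0.13 kg +-20 %.
- dish_grip (a point): grip point on the red handle: dish x = -135 mm, 28 mm above the dish's underside (mid height of the handle); at the start 36 mm above the bench, about 75 mm in front of the sash plane. Handle 14 mm thick (dish y), 20 mm high, from 45 to 168 mm from the dish's centre. Grip it firmly (50 N), fingers closing along dish y, or it sags.
- ball_center (a point): centre of the loose brass-coloured bearing ball, 26 mm across, 0.07 kg, lying in the middle of the dish; must stay there
- lens: round inspection lens standing on edge on a post, black rim 92 mm across, top 201 mm above the bench, base 90 mm across; fixed. Origin: centre of its base, on the bench. It stands about 0.44 m to the left (+y) or to the right (-y) of the robot's midline.
- pot: fixed green grease pot, 94 mm across, 122 mm high, on the side where the lens is not. Origin: centre of its underside.
- ball: the ball itself (its origin turns with it: use the centre point)
- race: steel bearing ring, 48 mm across, 14 mm high, bystander on the bench in front of the hood, beside the dish's handle; origin on its underside. Leave it where it is.
- spare_race: steel bearing ring, 52 mm across, 15 mm high, bystander inside the hood; origin on its underside. Leave it where it is.
- wrench: open-ended steel wrench lying on the bench, bystander, about 0.2 m long; origin on its underside. Leave it where it is.
- screwdriver: screwdriver lying on the bench, bystander, about 0.2 m long; origin on its underside. Leave it where it is.
- oil: yellow oil bottle, 52 mm across, 110 mm high, bystander; origin on its underside. Leave it where it is.
- tin: red tin, 70 mm across, 70 mm high, bystander; origin on its underside. Leave it where it is.
There are look-alikes about, which are no part of the job. There is more than one size of the lens; the one meant has the size given above. Of the things that look like the dish, the smaller one is meant.

How it is judged:
By the outcome, as a careful person would: the job done as asked, in the order asked, and still so for the second after the job is handed in, while the arm keeps its last pose, push and grip.
It also fails if it takes over 64 s, if anything falls off the work surface, if the arm or the gripper's body presses on something with over 40 N, if the wrist force passes 120 N, or if a joint passes its speed limit or range.

## Robot

A 6-joint arm with a two-finger parallel gripper is mounted at the origin on the work surface. World frame = base frame: x ahead of the robot, y to its left, z up, the work surface at z = 0. Lengths are in m, angles in rad, forces in N, time in s.
With the tool pointing down it reaches from about 0.275 to 0.85 m from the base axis. Payload 19 kg.
Tool frame: the origin (TCP) lies between the finger pads; the fingertips stand 25 mm ahead of it and the grasp point (between the pads) lies 6 mm ahead of it (env.finger_overhang is the distance from the TCP to the fingertips, in m); z points along the fingers, y is the line along which they close (so a half turn about z gives the same grasp; the last joint's range is limited). The gripper opens to 85 mm and grips with 20 to 120 N. Pads are 22 mm wide; open, the fingers measure 114 mm over their backs; the gripper's body (76 mm by 85 mm) begins 54 mm behind the grasp point. The pads swing forward as they close: fully open they stand 13 mm farther back than shut.
Start: joints at [-1.253, 0.15, 1.437, -0, 1.554, -0.134], TCP at [0.251, -0.517, 0.256] pointing down, gripper open.
Joint ranges: [-2.8, 2.8], [-0.68, 2.1], [0.12, 2.68], [-1.39, 4.53], [0.16, 2.79], [-2.81, 2.81]. Speed limits (rad/s): [1.89, 1.89, 2.22, 3.01, 3.01, 3.01].

## Interface

Orientations are given as a unit quaternion [w, x, y, z].
In Python, from workcell import env gives the robot as it stands.
- The arm moves only by the shell command python3 -m handwheel 'ROWS' [FORCE]. ROWS is a JSON object of lists of equal length, an entry for each row: "turn": the turn, a rotation vector about the world's x, y, z in degrees, a list of three; "dp": the shift along the world's x, y, z in cm, a list of three; "gripper": the gripper command: -1 is fully open, 1 is shut, values between are in proportion. In form: {"turn": [[wx, wy, wz], ...], "dp": [[tx, ty, tz], ...], "gripper": [gripper, ...]}. A call has 1 to 20 rows; each row is the pose to reach, as a shift and turn from the pose commanded when the call began; what a row does not reach only later rows make up. A row lasts 1/12 s, in which the tool goes at most 41.7 mm and 7.16 degrees, less where a joint would pass 70% of its speed; a pose out of reach is approached as far as the arm can. A call with a gripper value outside its range is refused whole. The fingers move at their own pace and stop on an object; FORCE is the grip in N (left out, the last holds). Time passes only in rows, so rows that repeat a pose let the fingers close. It gives the time, the measured TCP pose, the force, the opening and the grip force at its end, in the units of the state.
- env.get_state(): the state, without advancing time (a new reading comes with each control period).
- env.grab_frame(name): name is "scene" or "top"; returns a dict with "frame" (400x640x3 uint8, red, green, blue), "range_z" (400x640 float32, m along the optical axis (not along the pixel's ray), 0 where there is no reading), "K" (3x3 intrinsics, pixels), "R" (3x3) and "t" (3): a world point X has camera coordinates R X + t. Camera axes: x right, y down, z forward; pixel columns grow to the right and rows downward; lengths in m; the calibration is good to about 2 mm. A picture is of the moment at which its call begins.
- env.finish_job(): hands the job in; it is judged then, once.
The state is a dict: "clock": time; "joint_positions": joint angles; "joint_velocities": joint speeds; "tau": joint torques, N m; "tcp_pos": TCP position; "tcp_rot": TCP orientation; "contact_force": force on the tool from outside, world axes, zero at the start; "wrist_torque": the same for the moment, N m; "gripper_width": opening from 0.0 (shut) to 1.0 (fully open); "grip_force": force on a finger pad.
Only numpy, scipy, OpenCV 4.12 (cv2) and the standard library are available. Lean on these libraries where they do the work, as an engineer would, in place of code of your own. Each camera call takes 0.05 s, during which the arm holds its last target. There are 200 camera calls.

## Working session

There is one attempt and no reset: what is moved stays moved. The work goes in short steps, Python scripts to look and compute and a shell command to move; the robot and the scene stay as the last step left them, time stands still between calls to the robot, and variables do not carry over. Pictures are saved under pics/ and viewed, at most 10 in all, crops included, and the job is handed in when it is done.

```bash
mkdir -p pics; ls
python3 - <<'E'
from workcell import env
import cv2,numpy as np
for n in("scene","top"):
    f=env.grab_frame(n); np.savez(f"pics/{n}0.npz",**f)
    cv2.imwrite(f"pics/{n}0.png",f["frame"][:,:,::-1]); print(n,f["K"].tolist(),f["R"].round(3).tolist(),f["t"])
s=env.get_state(); print(s)
E
```

```text
pics
scene [[450.30671211857145, 0.0, 325.39955566615396], [0.0, 450.30671211857145, 195.81265261322432], [0.0, 0.0, 1.0]] [[0.956, -0.292, -0.008], [-0.188, -0.596, -0.78], [0.223, 0.748, -0.625]] [-0.55157501  0.20063318  1.40819948]
top [[369.6204174423116, 0.0, 317.57835004154174], [0.0, 369.6204174423116, 204.65141130901085], [0.0, 0.0, 1.0]] [[-0.068, -0.998, -0.001], [-0.975, 0.066, -0.211], [0.211, -0.013, -0.977]] [0.04249697 0.57655086 0.96281394]
{'clock': 0.1, 'joint_positions': array([-1.25297920e+00,  1.50955283e-01,  1.43791745e+00,  2.67249468e-05,
        1.55381392e+00, -1.34000656e-01]), 'joint_velocities': array([ 6.91274082e-05, -1.18680597e-03,  1.20581317e-04,  3.71651904e-05,
        2.07186811e-04,  6.42965482e-05]), 'tau': array([ 1.89920611e-03, -7.14381337e+01, -5.71800613e+01, -4.18387854e-04,
        6.97001524e-03, -5.56823792e-06]), 'tcp_pos': array([ 0.2509779 , -0.5171333 ,  0.25574948]), 'tcp_rot': array([-5.45919973e-04,  9.74590831e-01,  2.23991991e-01, -3.68992496e-05]), 'contact_force': array([-0.80523539,  0.71849795, -0.68978609]), 'wrist_torque': array([-0.03863142,  0.00210745,  0.00858676]), 'grip_force': 0.0, 'gripper_width': 1.0027291650488097}
```

View pics/scene0.png

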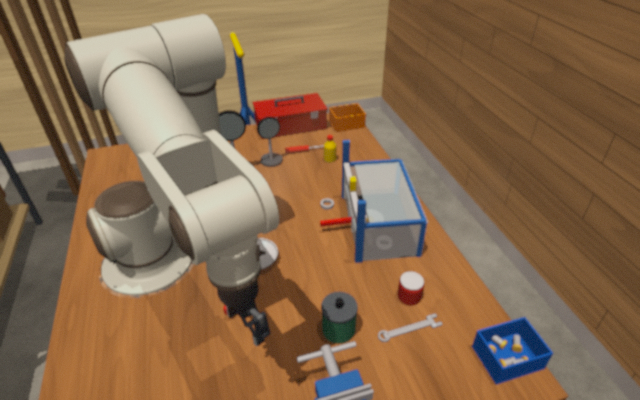

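View pics/top0.png

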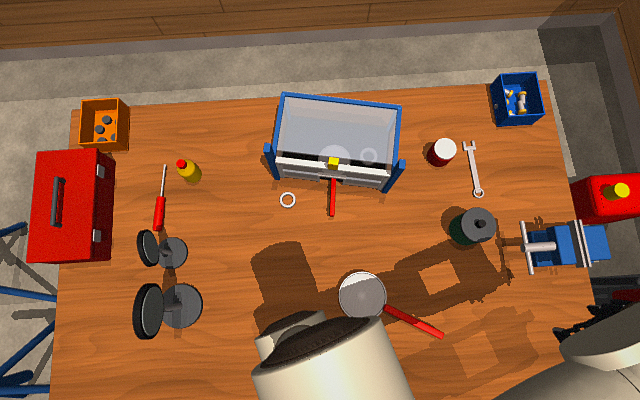

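The scene shows the hood ahead of the robot, with a yellow grip at top-view pixel (333,161), the red handle at (332,197) and the race at (288,200). Both lenses are on the left (+y), at about (165,250) and (175,305), and the pot is on the right at (475,227). The larger decoy dish is at (362,295).

```bash
cat > h.py <<'E'
import numpy as np,cv2
from workcell import env
def cloud(f):
    v,u=np.mgrid[:400,:640]; z=f["range_z"]; K=f["K"]
    c=np.stack([(u-K[0,2])/K[0,0]*z,(v-K[1,2])/K[1,1]*z,z],-1)
    return (c-f["t"])@f["R"]   # R^T(c-t)
def hsv(f): return cv2.cvtColor(f["frame"],cv2.COLOR_RGB2HSV)
def masks(f):
    h=hsv(f); H,S,V=h[...,0],h[...,1],h[...,2]
    return dict(red=((H<6)|(H>174))&(S>170)&(V>60), yellow=(H>22)&(H<34)&(S>170)&(V>90), blue=(H>104)&(H<120)&(S>150)&(V>50))
def show(n,P):
    if len(P)<5: print(n,"few");return
    print(n,len(P),"med",np.median(P,0).round(4),"lo",np.percentile(P,3,axis=0).round(4),"hi",np.percentile(P,97,axis=0).round(4))
def axis(P):
    (c,s,a)=cv2.minAreaRect((P[:,:2]*1000).astype(np.float32)); return np.round(c,1),np.round(s,1),round(a,2),
E
python3 - <<'E'
from h import *
for n in("scene","top"):
    f=dict(np.load(f"pics/{n}0.npz")); P=cloud(f); m=masks(f); ok=f["range_z"]>0
    box={"top":dict(yellow=(320,150,350,175),red=(322,180,342,222),blue=(255,85,412,190),race=(276,188,300,212)),
         "scene":dict(yellow=(342,170,364,196),red=(315,212,356,234),blue=(335,135,425,262),race=(318,196,336,212))}[n]
    for k,(a,b,c,d) in box.items():
        w=np.zeros((400,640),bool); w[b:d,a:c]=1
        q=P[w&ok&m[k]] if k in m else P[w&ok&(P[...,2]>.006)&(hsv(f)[...,1]<70)]
        show(n+" "+k,q)
        if k!="blue": print(axis(q)); 
        else:
            t=q[q[:,2]>.225]
            for s in (t[t[:,1]>t[:,1].mean()],t[t[:,1]<t[:,1].mean()]): show("track",s)
        if k in("yellow","red"):
            top=q[q[:,2]>np.percentile(q[:,2],90)-.006]; show(k+" top",top); print(axis(top))
# lenses
f=dict(np.load("pics/top0.npz")); P=cloud(f); 
for b in((135,225,190,270),(130,278,205,340)):
    q=P[b[1]:b[3],b[0]:b[2]].reshape(-1,3); show("lens",q[q[:,2]>.05]); show("base",q[(q[:,2]>.006)&(q[:,2]<.03)])
E
```

```text
scene yellow 68 med [ 0.6517 -0.0505  0.1913] lo [ 0.6428 -0.0557  0.1686] hi [ 0.6597 -0.0373  0.2028]
(array([652.2, -45.8]), array([22., 16.]), 72.38)
yellow top 27 med [ 0.6534 -0.048   0.2004] lo [ 0.6433 -0.0545  0.1965] hi [ 0.6607 -0.0371  0.2028]
(array([652.4, -45. ]), array([20.8, 15.5]), 70.16)
scene red 145 med [ 0.6001 -0.0467  0.0422] lo [ 0.5516 -0.0541  0.0301] hi [ 0.6426 -0.0384  0.0495]
(array([598.3, -46. ]), array([16., 98.]), 86.5)
red top 77 med [ 0.6004 -0.0465  0.0452] lo [ 0.5534 -0.0538  0.0419] hi [ 0.6426 -0.0375  0.0506]
(array([598.3, -46. ]), array([16. , 97.9]), 86.5)
scene blue 661 med [ 0.6366 -0.2055  0.1496] lo [ 0.6137 -0.2389  0.0243] hi [0.8375 0.1103 0.2377]
track 13 med [0.6828 0.109  0.2339] lo [0.6761 0.1066 0.2265] hi [0.6875 0.1126 0.2382]
track 41 med [ 0.6204 -0.204   0.2375] lo [ 0.6139 -0.2081  0.2253] hi [ 0.6279 -0.1933  0.2419]
scene race 71 med [0.6078 0.0815 0.0124] lo [0.5881 0.0638 0.0069] hi [0.629  0.1117 0.0176]
(array([608.7,  88.1]), array([51.4, 43.7]), 88.23)
top yellow 73 med [ 0.6547 -0.0402  0.2016] lo [ 0.6457 -0.05
[... 636 characters left out ...]
68 0.1213 0.2402]
track 71 med [0.6842 0.1155 0.2391] lo [0.6747 0.1084 0.2279] hi [0.6959 0.1232 0.2421]
track 64 med [ 0.6211 -0.1959  0.2395] lo [ 0.6126 -0.2029  0.2275] hi [ 0.6344 -0.1899  0.242 ]
top race 116 med [0.6097 0.0896 0.0133] lo [0.5883 0.0685 0.008 ] hi [0.6316 0.1108 0.0167]
(array([610. ,  88.9]), array([43.9, 45.2]), 85.93)
lens 696 med [0.4765 0.4211 0.1717] lo [0.4357 0.4133 0.0799] hi [0.5175 0.4332 0.2007]
base 763 med [0.4788 0.423  0.0137] lo [0.4394 0.386  0.0095] hi [0.5525 0.463  0.0234]
lens 1569 med [0.3321 0.3895 0.2279] lo [0.2792 0.3864 0.0998] hi [0.3846 0.4051 0.2653]
base 1348 med [0.3322 0.3905 0.0183] lo [0.2799 0.3442 0.013 ] hi [0.3832 0.4384 0.0219]
```

```bash
python3 -m handwheel '{"turn":[[0,0,0],[0,0,-7],[0,0,-14],[0,0,-21],[0,0,-28],[0,0,-35],[0,0,-37.2],[0,0,-37.2],[0,0,-37.2],[0,0,-37.2],[0,0,-37.2],[0,0,-37.2],[0,0,-37.2],[0,0,-37.2],[0,0,-37.2],[0,0,-37.2],[0,0,-37.2],[0,0,-37.2],[0,0,-37.2],[0,0,-37.2]],"dp":[[0,0,3],[2,2,6],[40.3,47.4,6],[40.3,47.4,6],[40.3,47.4,6],[40.3,47.4,6],[40.3,47.4,6],[40.3,47.4,6],[40.3,47.4,6],[40.3,47.4,6],[40.3,47.4,6],[40.3,47.4,6],[40.3,47.4,6],[40.3,47.4,6],[40.3,47.4,6],[40.3,47.4,6],[40.3,47.4,6],[40.3,47.4,6],[40.3,47.4,6],[40.3,47.4,6]],"gripper":[-1,-1,-1,-1,-1,-1,-1,-1,-1,-1,-1,-1,-1,-1,-1,-1,-1,-1,-1,-1]}'
python3 - <<'E'
from h import *
for n in("scene","top"):
    f=env.grab_frame(n); cv2.imwrite(f"pics/{n}1.png",cv2.resize(f["frame"][100:300,200:480,::-1],None,fx=2.8,fy=2.8))
s=env.get_state(); print(s["tcp_pos"],s["tcp_rot"],s["joint_positions"])
E
```

```text
clock: 1.77
tcp_pos: [0.6538, -0.0435, 0.3158]
tcp_rot: [0.0, 0.995, -0.098, -0.0]
contact_force: [-1.0, -0.4, 0.1]
gripper_width: 1.003
grip_force: 0.0
[ 0.65353281 -0.04419011  0.31644112] [ 3.45892506e-05  9.95079204e-01 -9.90826625e-02  4.09927244e-05] [-1.85003912e-01  3.10489761e-01  1.12289900e+00 -6.24902001e-05
  1.70811629e+00  1.58427487e+00]
```

View pics/scene1.png

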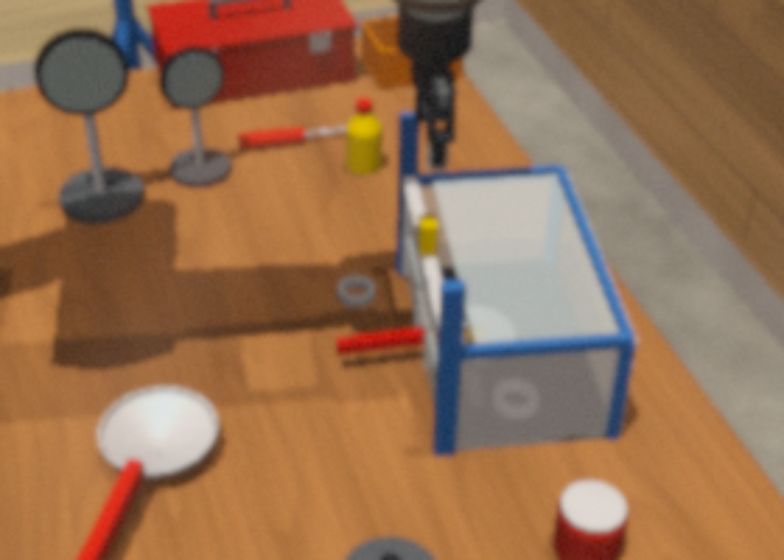

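The gripper is above the yellow grip (crop pixel 430,235). The dish and brass ball are inside the hood behind the sash, with the red handle sticking out at (380,340).

```bash
python3 -m handwheel '{"turn":[[0,0,0],[0,0,0],[0,0,0],[0,0,0],[0,0,0],[0,0,0],[0,0,0],[0,0,0],[0,0,0],[0,0,0],[0,0,0],[0,0,0],[0,0,0],[0,0,0],[0,0,0],[0,0,0]],"dp":[[0,0,-2],[0,0,-5],[0,0,-8],[0,0,-10],[0,0,-11.5],[0,0,-12.5],[0,0,-12.5],[0,0,-12.5],[0,0,-12.5],[0,0,-12.5],[0,0,-12.5],[0,0,-12.5],[0,0,-12.5],[0,0,-12.5],[0,0,-12.5],[0,0,-12.5]],"gripper":[-1,-1,-1,-1,-1,-1,-1,0,0.5,1,1,1,1,1,1,1]}' 60
```

```text
clock: 3.2
tcp_pos: [0.6547, -0.0409, 0.192]
tcp_rot: [-0.002, 0.995, -0.098, 0.001]
contact_force: [5.3, 19.2, 3.3]
gripper_width: 0.296
grip_force: 65.2
```

```bash
python3 -m handwheel '{"turn":[[0,0,0],[0,0,0],[0,0,0],[0,0,0],[0,0,0],[0,0,0],[0,0,0],[0,0,0],[0,0,0],[0,0,0],[0,0,0],[0,0,0],[0,0,0],[0,0,0],[0,0,0],[0,0,0]],"dp":[[0,0.2,0.3],[0,0.25,1],[0,0.25,2],[0,0.25,3],[0,0.25,4],[0,0.25,5],[0,0.25,6],[0,0.25,7],[0,0.25,8],[0,0.25,9],[0,0.25,9.7],[0,0.25,10.1],[0,0.25,10.3],[0,0.25,10.4],[0,0.25,10.5],[0,0.25,10.5]],"gripper":[1,1,1,1,1,1,1,1,1,1,1,1,1,1,1,1]}'
python3 - <<'E'
from h import *
f=env.grab_frame("top"); P=cloud(f); m=masks(f); show("y",P[:,260:400][m["yellow"][:,260:400]&(P[:,260:400,2]>.1)])
print(env.get_state()["contact_force"])
E
```

```text
clock: 4.53
tcp_pos: [0.6547, -0.0407, 0.2956]
tcp_rot: [-0.0, 0.995, -0.098, 0.0]
contact_force: [10.3, -0.3, -9.4]
gripper_width: 0.298
grip_force: 63.8
y 10 med [ 0.6493 -0.0365  0.3046] lo [ 0.6455 -0.0483  0.303 ] hi [ 0.6525 -0.0301  0.3061]
[ 10.83953997   0.68023765 -10.43039906]
```

```bash
python3 -m handwheel '{"turn":[[0,0,0],[0,0,0],[0,0,0],[0,0,0],[0,0,0],[0,0,0]],"dp":[[0.1,0,0.1],[0.1,0,0.2],[0.1,0,0.3],[0.1,0,0.4],[0.1,0,0.4],[0.1,0,0.4]],"gripper":[1,1,1,1,1,1]}'; python3 -m handwheel '{"turn":[[0,0,0],[0,0,0],[0,0,0],[0,0,0]],"dp":[[0,0,0.1],[0,0,0.2],[0,0,0.3],[0,0,0.3]],"gripper":[1,1,1,1]}'
```

```text
clock: 5.08
tcp_pos: [0.6547, -0.0407, 0.2985]
tcp_rot: [-0.0, 0.995, -0.099, -0.001]
contact_force: [1.2, -0.2, -24.9]
gripper_width: 0.288
grip_force: 63.3
clock: 5.42
tcp_pos: [0.6547, -0.0408, 0.2987]
tcp_rot: [-0.0, 0.995, -0.099, -0.003]
contact_force: [7.8, -1.2, -48.1]
gripper_width: 0.291
grip_force: 63.1
```

```bash
python3 -m handwheel '{"turn":[[0,0,0],[0,0,0],[0,0,0],[0,0,0],[0,0,0],[0,0,0],[0,0,0],[0,0,0],[0,0,0],[0,0,0],[0,0,0],[0,0,2],[0,0,4.6],[0,0,4.6],[0,0,4.6],[0,0,4.6],[0,0,4.6]],"dp":[[0,0,-0.2],[0,0,-0.4],[0,0,-0.4],[0,0,-0.4],[0,0,-0.4],[0,0,-0.4],[0,0,1],[0,0,3],[0,0,5],[0,0,6.5],[-2,0,6.5],[-4,0,6.5],[-6,0,6.5],[-8,0,6.5],[-8,0,6.5],[-8,0,6.5],[-8,0,6.5]],"gripper":[1,1,1,-0.5,-1,-1,-1,-1,-1,-1,-1,-1,-1,-1,-1,-1,-1]}'
python3 - <<'E'
from h import *
f=env.grab_frame("scene"); cv2.imwrite("pics/s2.png",cv2.resize(f["frame"][60:270,250:450,::-1],None,fx=2.8,fy=2.8))
P=cloud(f);m=masks(f); w=np.zeros((400,640),bool); w[120:240,310:380]=1
q=P[w&m["yellow"]&(P[...,2]>.15)]; show("y",q)
q=P[w&m["red"]&(P[...,2]>.02)&(P[...,2]<.07)]; show("red",q); print(axis(q))
for n in["top"]:
    f=env.grab_frame(n); P=cloud(f);m=masks(f); q=P[175:230,315:350][m["red"][175:230,315:350]]; show("redtop",q); print(env.get_state()["tcp_pos"])
    a=P[265:330,330:400].reshape(-1,3); a=a[(a[:,2]>.008)&(a[:,2]<.06)]; show("decoy",a)
E
```

```text
clock: 6.83
tcp_pos: [0.5753, -0.0409, 0.3692]
tcp_rot: [0.0, 0.998, -0.059, 0.001]
contact_force: [-0.5, 0.5, -1.5]
gripper_width: 0.999
grip_force: 0.0
y 68 med [ 0.6497 -0.052   0.2966] lo [ 0.6424 -0.0577  0.2753] hi [ 0.6585 -0.0397  0.3095]
red 231 med [ 0.6188 -0.0452  0.0418] lo [ 0.5529 -0.0552  0.0284] hi [0.7217 0.6031 0.0504]
(array([676.9, 274.8]), array([681.4, 114.5]), 77.71)
redtop 203 med [ 0.605  -0.0406  0.0455] lo [ 0.5498 -0.0513  0.0403] hi [ 0.6634 -0.0306  0.0493]
[ 0.57559567 -0.04083849  0.36835666]
decoy 126 med [ 0.2821 -0.1735  0.0511] lo [ 0.2666 -0.1907  0.0332] hi [ 0.3174 -0.1583  0.0554]
```

View pics/s2.png

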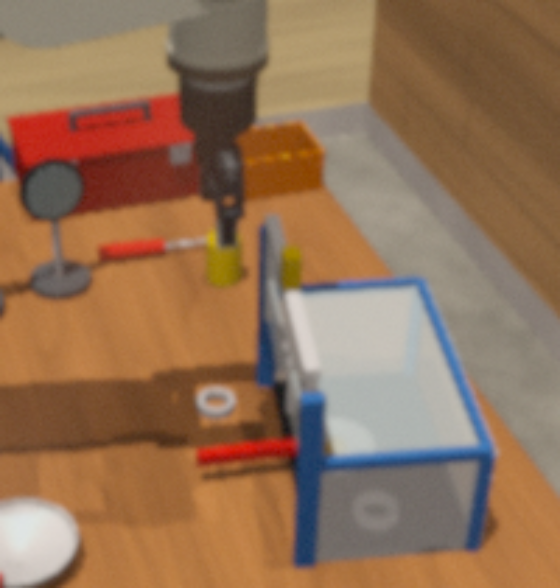

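The sash is fully up (yellow grip top at 0.309, crop pixel 290,265). The handle at (250,450) and the ring at (215,400) have not moved, and the gripper hangs free in front of the sash.

```bash
python3 -m handwheel '{"turn":[[0,0,0],[0,0,0],[0,0,0],[0,0,0],[0,0,0],[0,0,0],[0,0,0],[0,0,0],[0,0,0],[0,0,0],[0,0,0],[0,0,0],[0,0,0],[0,0,0],[0,0,0],[0,0,0]],"dp":[[0,0,-2],[0,0,-5],[0,0,-8],[0,0,-11],[0,0,-14],[0,0,-17],[0,0,-20],[0,0,-23],[0,0,-26],[0,0,-28.5],[0,0,-30.5],[0,0,-31.8],[0,0,-32.6],[0,0,-32.6],[0,0,-32.6],[0,0,-32.6]],"gripper":[-1,-1,-1,-1,-1,-1,-1,-1,-1,-1,-1,-1,-1,-1,-1,-1]}'
python3 - <<'E'
from h import *
f=env.grab_frame("scene"); cv2.imwrite("pics/s3.png",cv2.resize(f["frame"][140:270,290:430,::-1],None,fx=4.5,fy=4.5))
E
```

```text
clock: 8.27
tcp_pos: [0.5757, -0.0409, 0.0432]
tcp_rot: [0.0, 0.998, -0.059, 0.001]
contact_force: [-0.3, -0.5, -0.3]
gripper_width: 0.998
grip_force: 0.0
```

View pics/s3.png

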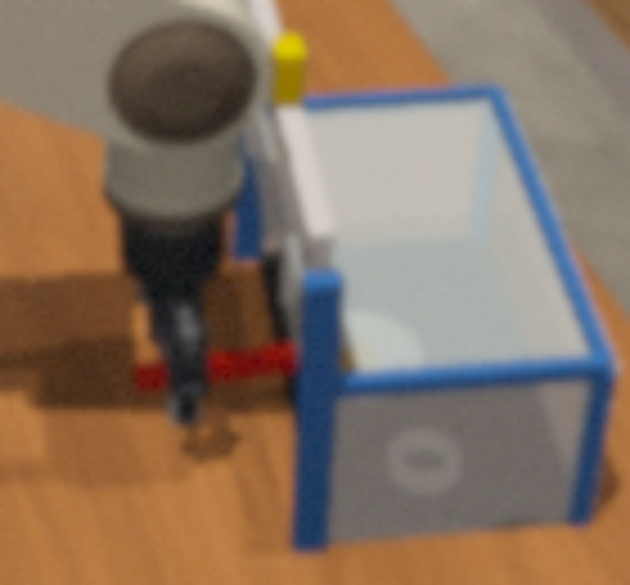

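The fingers straddle the red handle at about crop pixel (185,365), clear of the sash. I'll close slowly.

```bash
python3 -m handwheel '{"turn":[[0,0,0],[0,0,0],[0,0,0],[0,0,0],[0,0,0],[0,0,0],[0,0,0],[0,0,0],[0,0,0],[0,0,0],[0,0,0],[0,0,0],[0,0,0],[0,0,0],[0,0,0],[0,0,0],[0,0,0],[0,0,0]],"dp":[[0,0,0],[0,0,0],[0,0,0],[0,0,0],[0,0,0],[0,0,0],[0,0,0],[0,0,0],[0,0,0],[0,0,0],[0,0,0],[0,0,0],[0,0,0],[0,0,0],[0,0,0],[0,0,0],[0,0,0],[0,0,0]],"gripper":[-0.5,0,0.3,0.4,0.45,0.5,0.54,0.58,0.62,0.65,0.68,0.71,0.75,0.8,0.9,1,1,1]}' 60
```

```text
clock: 9.82
tcp_pos: [0.575, -0.0408, 0.0423]
tcp_rot: [-0.0, 0.998, -0.059, -0.0]
contact_force: [-1.4, 1.2, 1.5]
gripper_width: 0.15
grip_force: 59.5
```

```bash
python3 -m handwheel '{"turn":[[0,0,0],[0,0,0],[0,0,0],[0,0,0],[0,0,0],[0,0,0],[0,0,0],[0,0,0],[0,0,0],[0,0,0],[0,0,0],[0,0,0],[0,0,0],[0,0,0],[0,0,0],[0,0,0],[0,0,0],[0,0,0],[0,0,0],[0,0,0]],"dp":[[0,0,0.03],[0,0,0.1],[0,0,0.2],[0,0,0.4],[0,0,0.6],[0,0,0.9],[0,0,1.2],[0,0,1.5],[0,0,1.8],[0,0,2.1],[0,0,2.4],[0,0,2.7],[0,0,2.95],[0,0,3.15],[0,0,3.3],[0,0,3.4],[0,0,3.47],[0,0,3.5],[0,0,3.5],[0,0,3.5]],"gripper":[1,1,1,1,1,1,1,1,1,1,1,1,1,1,1,1,1,1,1,1]}'
python3 - <<'E'
from h import *
f=env.grab_frame("scene"); cv2.imwrite("pics/s4.png",cv2.resize(f["frame"][160:260,320:430,::-1],None,fx=5,fy=5,interpolation=cv2.INTER_CUBIC))
s=env.get_state();print(s["contact_force"],s["wrist_torque"],s["joint_positions"])
E
```

```text
clock: 11.48
tcp_pos: [0.575, -0.0408, 0.0772]
tcp_rot: [-0.0, 0.998, -0.059, -0.0]
contact_force: [-0.2, -0.7, -2.3]
gripper_width: 0.147
grip_force: 59.0
[ 1.39528369 -0.39021104 -1.98991059] [0.08297191 0.25028867 0.00326195] [-2.04497435e-01  2.77064641e-01  1.66147774e+00  1.67052586e-04
  1.20325729e+00  1.48344321e+00]
```

View pics/s4.png

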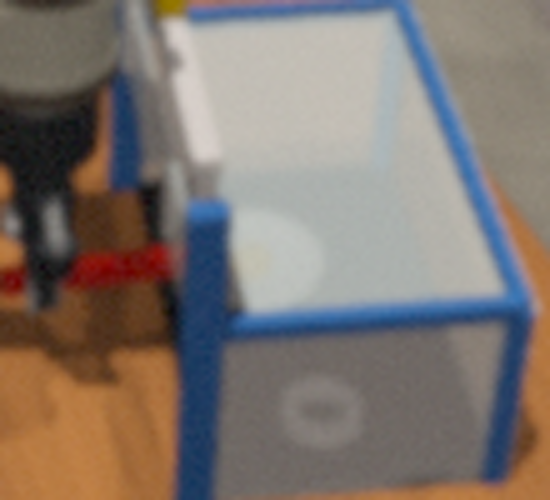

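The dish is lifted and the ball sits in its middle (about 255,255 in the crop). Now I'll draw it out slowly.

```bash
python3 -m handwheel '{"turn":[[0,0,0],[0,0,0],[0,0,0],[0,0,0],[0,0,0],[0,0,0],[0,0,0],[0,0,0],[0,0,0],[0,0,0],[0,0,0],[0,0,0],[0,0,0],[0,0,0],[0,0,0],[0,0,0],[0,0,0],[0,0,0],[0,0,0],[0,0,0]],"dp":[[-0.02,0,0],[-0.08,0.02,0],[-0.18,0.04,0],[-0.32,0.06,0],[-0.5,0.1,0],[-0.72,0.14,0],[-0.98,0.2,0],[-1.27,0.25,0],[-1.57,0.31,0],[-1.87,0.37,0],[-2.17,0.43,0],[-2.47,0.49,0],[-2.77,0.55,0],[-3.07,0.61,0],[-3.37,0.67,0],[-3.67,0.73,0],[-3.97,0.79,0],[-4.27,0.85,0],[-4.57,0.91,0],[-4.87,0.97,0]],"gripper":[1,1,1,1,1,1,1,1,1,1,1,1,1,1,1,1,1,1,1,1]}'
python3 -m handwheel '{"turn":[[0,0,0],[0,0,0],[0,0,0],[0,0,0],[0,0,0],[0,0,0],[0,0,0],[0,0,0],[0,0,0],[0,0,0],[0,0,0],[0,0,0],[0,0,0],[0,0,0],[0,0,0],[0,0,0],[0,0,0],[0,0,0],[0,0,0],[0,0,0]],"dp":[[-0.3,0.06,0],[-0.6,0.12,0],[-0.9,0.18,0],[-1.2,0.24,0],[-1.5,0.3,0],[-1.8,0.36,0],[-2.1,0.42,0],[-2.4,0.48,0],[-2.7,0.54,0],[-3,0.6,0],[-3.3,0.66,0],[-3.6,0.72,0],[-3.9,0.78,0],[-4.2,0.84,0],[-4.5,0.9,0],[-4.8,0.96,0],[-5.1,1.02,0],[-5.4,1.08,0],[-5.7,1.14,0],[-6,1.2,0]],"gripper":[1,1,1,1,1,1,1,1,1,1,1,1,1,1,1,1,1,1,1,1]}'
python3 -m handwheel '{"turn":[[0,0,0],[0,0,0],[0,0,0],[0,0,0],[0,0,0],[0,0,0],[0,0,0],[0,0,0],[0,0,0],[0,0,0],[0,0,0],[0,0,0],[0,0,0],[0,0,0],[0,0,0],[0,0,0],[0,0,0]],"dp":[[-0.3,0.06,0],[-0.6,0.12,0],[-0.9,0.18,0],[-1.2,0.24,0],[-1.5,0.3,0],[-1.78,0.36,0],[-2.04,0.41,0],[-2.27,0.45,0],[-2.47,0.49,0],[-2.64,0.53,0],[-2.78,0.56,0],[-2.88,0.58,0],[-2.95,0.59,0],[-2.99,0.6,0],[-3,0.6,0],[-3,0.6,0],[-3,0.6,0]],"gripper":[1,1,1,1,1,1,1,1,1,1,1,1,1,1,1,1,1]}'
python3 - <<'E'
from h import *
np.set_printoptions(suppress=True)
f=env.grab_frame("top"); cv2.imwrite("pics/t5.png",cv2.resize(f["frame"][80:330,220:500,::-1],None,fx=2.3,fy=2.3,interpolation=cv2.INTER_CUBIC))
f=env.grab_frame("scene"); np.savez("pics/s5.npz",**f); cv2.imwrite("pics/s5.png",cv2.resize(f["frame"][140:290,240:440,::-1],None,fx=3.5,fy=3.5,interpolation=cv2.INTER_CUBIC))
print(env.get_state()["joint_positions"])
E
```

```text
clock: 13.2
tcp_pos: [0.526, -0.031, 0.0773]
tcp_rot: [-0.0, 0.998, -0.059, -0.0]
contact_force: [-0.3, -0.4, -1.8]
gripper_width: 0.153
grip_force: 59.0
clock: 14.87
tcp_pos: [0.466, -0.019, 0.0773]
tcp_rot: [-0.0, 0.998, -0.059, 0.0]
contact_force: [0.4, 0.0, -2.6]
gripper_width: 0.154
grip_force: 59.0
clock: 16.28
tcp_pos: [0.4364, -0.0131, 0.0773]
tcp_rot: [-0.0, 0.998, -0.059, 0.0]
contact_force: [-0.2, -0.1, -1.7]
gripper_width: 0.15
grip_force: 59.0
[-0.20696922 -0.00057532  1.98071574  0.00013633  1.16148424  1.48104848]
```

View pics/s5.png

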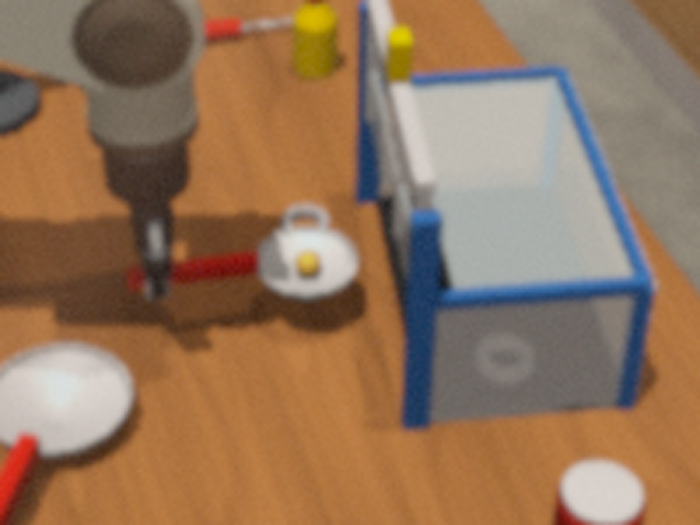

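View pics/t5.png

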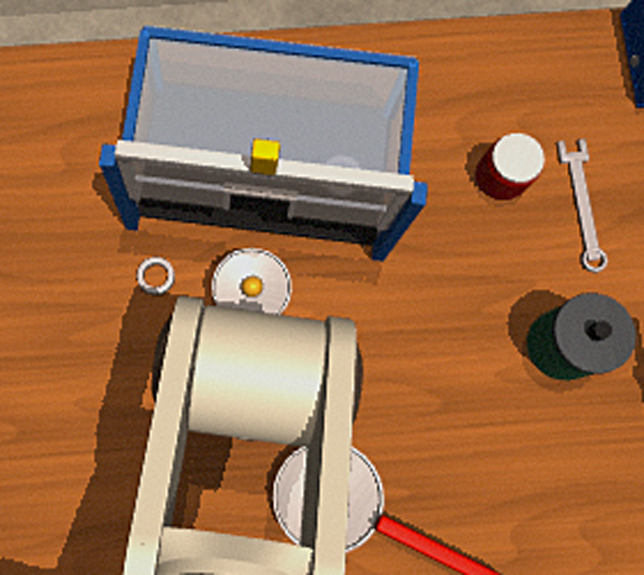

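Ball is centred in the dish (308,263 in the scene crop; 252,286 in the top crop), and the dish is in front of the sash. The race and the others are undisturbed. Next I'll lift.

```bash
python3 -m handwheel '{"turn":[[0,0,0],[0,0,0],[0,0,0],[0,0,0],[0,0,0],[0,0,0],[0,0,0],[0,0,0],[0,0,0],[0,0,0],[0,0,0],[0,0,0],[0,0,0],[0,0,0],[0,0,0],[0,0,0],[0,0,0],[0,0,0],[0,0,0],[0,0,0]],"dp":[[0,0,0.03],[0,0,0.12],[0,0,0.3],[0,0,0.55],[0,0,0.9],[0,0,1.3],[0,0,1.75],[0,0,2.2],[0,0,2.7],[0,0,3.2],[0,0,3.7],[0,0,4.2],[0,0,4.7],[0,0,5.2],[0,0,5.65],[0,0,6.05],[0,0,6.4],[0,0,6.7],[0,0,6.95],[0,0,7.15]],"gripper":[1,1,1,1,1,1,1,1,1,1,1,1,1,1,1,1,1,1,1,1]}'
python3 -m handwheel '{"turn":[[0,0,0],[0,0,0],[0,0,0],[0,0,0],[0,0,0]],"dp":[[0,0,0.15],[0,0,0.25],[0,0,0.31],[0,0,0.33],[0,0,0.33]],"gripper":[1,1,1,1,1]}'
cat > m.py <<'E'
from h import *
np.set_printoptions(suppress=True)
f=env.grab_frame("scene"); P=cloud(f); H=hsv(f); m=masks(f)
w=(H[...,1]<75)&(H[...,2]>90)&(P[...,2]>.10)&(P[...,2]<.17)&(P[...,0]>.3)&(P[...,0]<.62)&(P[...,1]>-.2)&(P[...,1]<.25)
n,l,st,_=cv2.connectedComponentsWithStats(w.astype(np.uint8)); i=1+st[1:,4].argmax(); q=P[l==i]; show("dish",q); print(axis(q),st[i])
hi=q[q[:,2]>np.median(q[:,2])]; A=np.c_[hi[:,:2]-hi[:,:2].mean(0),np.ones(len(hi))]; print("rim slope x,y",np.linalg.lstsq(A,hi[:,2],rcond=None)[0])
r=P[m["red"]&(P[...,2]>.10)&(P[...,2]<.2)&(np.abs(P[...,0]-.47)<.15)&(np.abs(P[...,1])<.25)]; show("handle",r); print(axis(r))
r=r-r.mean(0); print("handle dir",np.linalg.svd(r,full_matrices=False)[2][0])
h=(H[...,0]>15)&(H[...,0]<34)&(H[...,1]>110)&(P[...,2]>.12)&(P[...,2]<.19)&(np.abs(P[...,0]-.5)<.15)&(np.abs(P[...,1])<.25); show("ball",P[h])
E
python3 m.py
```

```text
clock: 18.05
tcp_pos: [0.4363, -0.0131, 0.149]
tcp_rot: [-0.0, 0.998, -0.059, 0.0]
contact_force: [-0.4, 0.5, -1.6]
gripper_width: 0.149
grip_force: 59.0
clock: 18.47
tcp_pos: [0.4363, -0.0131, 0.152]
tcp_rot: [-0.0, 0.998, -0.059, -0.0]
contact_force: [-0.6, -0.6, -2.4]
gripper_width: 0.159
grip_force: 59.0
dish 425 med [ 0.5769 -0.0231  0.1335] lo [ 0.5367 -0.0728  0.1216] hi [0.6161 0.0148 0.1443]
(array([575.9, -29.7]), array([98.6, 86.2]), 74.75) [314 187  28  21 425]
rim slope x,y [ 0.00448293 -0.02383464  0.13810366]
handle 128 med [ 0.4838 -0.0244  0.1495] lo [ 0.4163 -0.0309  0.1386] hi [ 0.5213 -0.0163  0.1563]
(array([466.5, -20.2]), array([ 14. , 113.5]), 83.22)
handle dir [-0.99335515  0.11347995 -0.01917914]
ball 30 med [ 0.5726 -0.0389  0.1425] lo [ 0.5657 -0.0431  0.1312] hi [ 0.5802 -0.0336  0.1495]
```

```bash
python3 -m handwheel '{"turn":[[0,0,0.2],[0,0,0.6],[0,0,1.2],[0,0,2],[0,0,3],[0,0,4.2],[0,0,5.6],[0,0,7.2],[0,0,8.8],[0,0,10.4],[0,0,12],[0,0,13.6],[0,0,15.2],[0,0,16.8],[0,0,18.4],[0,0,20],[0,0,21.6],[0,0,23.2],[0,0,24.8],[0,0,26.4]],"dp":[[0,-0.02,0],[-0.01,-0.05,0],[-0.02,-0.11,0],[-0.04,-0.18,0],[-0.05,-0.27,0],[-0.08,-0.38,0],[-0.1,-0.51,0],[-0.13,-0.66,0],[-0.16,-0.81,0],[-0.19,-0.95,0],[-0.22,-1.1,0],[-0.25,-1.24,0],[-0.28,-1.39,0],[-0.31,-1.54,0],[-0.34,-1.68,0],[-0.37,-1.83,0],[-0.4,-1.98,0],[-0.42,-2.12,0],[-0.45,-2.27,0],[-0.48,-2.42,0]],"gripper":[1,1,1,1,1,1,1,1,1,1,1,1,1,1,1,1,1,1,1,1]}'
python3 -m handwheel '{"turn":[[0,0,1.6],[0,0,3.2],[0,0,4.8],[0,0,6.4],[0,0,8],[0,0,9.6],[0,0,11.2],[0,0,12.8],[0,0,14.4],[0,0,16],[0,0,17.6],[0,0,19.2],[0,0,20.8],[0,0,22.4],[0,0,24],[0,0,25.6],[0,0,27.2],[0,0,28.8],[0,0,30.4],[0,0,32]],"dp":[[-0.03,-0.15,0],[-0.06,-0.29,0],[-0.09,-0.44,0],[-0.12,-0.58,0],[-0.15,-0.73,0],[-0.18,-0.88,0],[-0.2,-1.02,0],[-0.23,-1.17,0],[-0.26,-1.31,0],[-0.29,-1.46,0],[-0.32,-1.61,0],[-0.35,-1.75,0],[-0.38,-1.9,0],[-0.41,-2.04,0],[-0.44,-2.19,0],[-0.47,-2.34,0],[-0.5,-2.48,0],[-0.52,-2.63,0],[-0.55,-2.77,0],[-0.58,-2.92,0]],"gripper":[1,1,1,1,1,1,1,1,1,1,1,1,1,1,1,1,1,1,1,1]}'
python3 -m handwheel '{"turn":[[0,0,1.6],[0,0,3.2],[0,0,4.8],[0,0,6.4],[0,0,8],[0,0,9.6],[0,0,11.2],[0,0,12.8],[0,0,14.4],[0,0,16],[0,0,17.6],[0,0,19.2],[0,0,20.8],[0,0,22.3],[0,0,23.6],[0,0,24.7],[0,0,25.6],[0,0,26.2],[0,0,26.6],[0,0,26.8]],"dp":[[-0.03,-0.15,0],[-0.06,-0.29,0],[-0.09,-0.44,0],[-0.12,-0.58,0],[-0.15,-0.73,0],[-0.18,-0.88,0],[-0.2,-1.02,0],[-0.23,-1.17,0],[-0.26,-1.31,0],[-0.29,-1.46,0],[-0.32,-1.61,0],[-0.35,-1.75,0],[-0.38,-1.9,0],[-0.41,-2.04,0],[-0.43,-2.16,0],[-0.45,-2.26,0],[-0.47,-2.34,0],[-0.48,-2.39,0],[-0.49,-2.43,0],[-0.49,-2.45,0]],"gripper":[1,1,1,1,1,1,1,1,1,1,1,1,1,1,1,1,1,1,1,1]}'
python3 -m handwheel '{"turn":[[0,0,0],[0,0,0],[0,0,0],[0,0,0],[0,0,0],[0,0,0]],"dp":[[0,0,0],[0,0,0],[0,0,0],[0,0,0],[0,0,0],[0,0,0]],"gripper":[1,1,1,1,1,1]}'
python3 m.py
python3 - <<'E'
from h import *
f=env.grab_frame("scene"); cv2.imwrite("pics/s6.png",cv2.resize(f["frame"][110:310,220:460,::-1],None,fx=3,fy=3,interpolation=cv2.INTER_CUBIC))
f=env.grab_frame("top"); P=cloud(f); t=P[masks(f)["blue"]&(P[...,2]>.225)&(P[...,0]>.55)&(np.abs(P[...,1])<.25)]
a=np.median(t[t[:,1]>0],0);b=np.median(t[t[:,1]<0],0);print("tracks",a,b,np.degrees(np.arctan2(*(a-b)[:2])))
E
```

```text
clock: 20.18
tcp_pos: [0.4315, -0.0375, 0.1521]
tcp_rot: [-0.0, 0.985, 0.172, -0.0]
contact_force: [-0.3, -1.1, -1.1]
gripper_width: 0.153
grip_force: 59.0
clock: 21.85
tcp_pos: [0.4257, -0.0667, 0.1521]
tcp_rot: [0.0, 0.899, 0.437, 0.0]
contact_force: [-0.4, -0.5, -1.2]
gripper_width: 0.152
grip_force: 59.0
clock: 23.52
tcp_pos: [0.4208, -0.091, 0.1521]
tcp_rot: [0.0, 0.774, 0.633, 0.0]
contact_force: [-0.3, -0.4, -1.7]
gripper_width: 0.148
grip_force: 59.0
clock: 24.02
tcp_pos: [0.4208, -0.091, 0.1521]
tcp_rot: [-0.0, 0.774, 0.633, -0.0]
contact_force: [-0.1, 0.0, -1.7]
gripper_width: 0.153
grip_force: 59.0
dish 5 med [ 0.405  -0.0972  0.158 ] lo [ 0.4043 -0.1035  0.1489] hi [ 0.4084 -0.0959  0.163 ]
(array([ 406.4, -100.1]), array([8.3, 3.7]), 85.04) [279 215   2   4   5]
rim slope x,y [-0.19451201 -0.31111822  0.16190875]
handle 62 med [ 0.4187 -0.0976  0.1549] lo [ 0.4095 -0.1175  0.1433] hi [ 0.428  -0.0524  0.1584]
(array([420.8, -83.8]), array([72.6, 11.5]), 79.89)
handle dir [-0.18775741 -0.97907225 -0.07851554]
ball few
tracks [0.68395696 0.11649585 0.2395118 ] [ 0.62102981 -0.19640611  0.23927951] 11.37097431256555
```

View pics/s6.png

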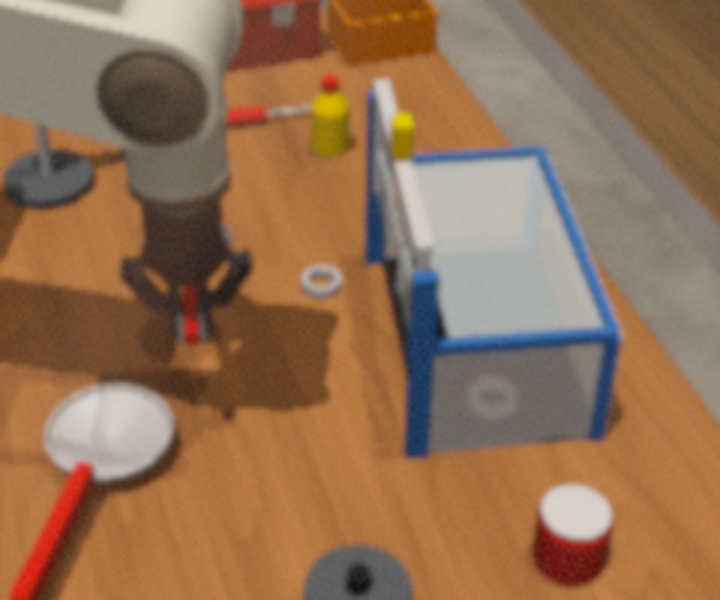

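The dish is hidden behind the gripper (crop pixel 190,290) in this view. The sash is up and the bystanders are in place. I'll check from the top camera.

Run:
```python
from h import *
f=env.grab_frame("top"); P=cloud(f); H=hsv(f)
cv2.imwrite("pics/t6.png",cv2.resize(f["frame"][90:340,200:460,::-1],None,fx=2.3,fy=2.3,interpolation=cv2.INTER_CUBIC))
w=(P[...,2]>.1)&(P[...,2]<.152)&(np.abs(P[...,0]-.45)<.12)&(P[...,1]>-.1)&(P[...,1]<.2)
n,l,st,_=cv2.connectedComponentsWithStats((w&(H[...,1]<75)).astype(np.uint8)); i=1+st[1:,4].argmax(); q=P[l==i]; show("dish",q); print(axis(q))
hi=q[q[:,2]>np.percentile(q[:,2],60)]; print(np.linalg.lstsq(np.c_[hi[:,:2]-hi[:,:2].mean(0),np.ones(len(hi))],hi[:,2],rcond=None)[0])
show("ball",P[w|(P[...,2]<.17)&(P[...,2]>.1)&(H[...,0]>15)&(H[...,0]<34)&(H[...,1]>110)&(np.abs(P[...,0]-.45)<.12)&(np.abs(P[...,1])<.2)][:0] if 0 else P[(P[...,2]<.17)&(P[...,2]>.1)&(H[...,0]>15)&(H[...,0]<34)&(H[...,1]>110)&(np.abs(P[...,0]-.45)<.12)&(np.abs(P[...,1])<.2)])
```

```text
dish 1048 med [0.4483 0.0485 0.1334] lo [0.4068 0.0078 0.1248] hi [0.4894 0.0893 0.1425]
(array([447.6,  47.2]), array([92.1, 92. ]), 86.79)
[-0.00464821 -0.00177989  0.13798769]
ball 80 med [0.4477 0.0488 0.1465] lo [0.4376 0.0385 0.139 ] hi [0.458  0.0599 0.1512]
```

View pics/t6.png

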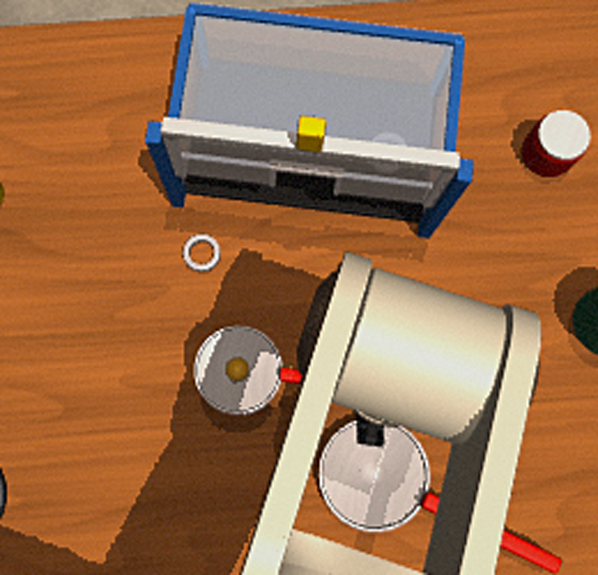

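The dish (crop pixel 238,370) is level, with the ball at its centre and the handle parallel to the hood's front. The dish end points left, toward the lens, and everything else is in place. Handing in.

```bash
python3 -c "
from workcell import env
print(env.finish_job())"
```

```text
the job is handed in; nothing more can be done
None
```

I handed in the job at about 24 s with the sash fully up and the dish held level and still about 12 cm above the bench in front of the hood, ball centred, handle parallel to the hood's front, dish end pointing left to the lens; no bystander was seen to move.

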